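# Lower the overhead phone stand by one hole

## Robot

A 6-joint arm with a two-finger parallel gripper is mounted at the origin on a cart in front of the work surface, level with it; the furniture and walls round the work are solid. World frame = base frame: x ahead of the robot, y to its left, z up, the work surface at z = 0. Lengths are in m, angles in rad, forces in N, time in s.
With the tool pointing down it reaches from about 0.375 to 0.975 m from the base axis. Payload 3.8 kg.
Tool frame: the origin (TCP) lies on the front face of the gripper's body, between the roots of the fingers; the fingertips stand 64 mm ahead of it and the grasp point (between the pads) lies 45 mm ahead of it; z points along the fingers, y is the line along which they close (so a half turn about z gives the same grasp; the last joint's range is limited). The gripper opens to 88 mm and grips with 3 to 60 N. Pads are 18 mm wide; open, the fingers measure 123 mm over their backs; the gripper's body (75 mm by 187 mm) begins 45 mm behind the grasp point.
Start: joints at [1.141, 0.264, 1.604, -0, 1.274, -0.037], TCP at [0.258, 0.624, 0.303] pointing down, gripper open.
Joint ranges: [-2.63, 2.63], [-0.94, 2.18], [0.31, 2.57], [-1.31, 4.45], [0, 2.66], [-2.55, 2.55]. Speed limits (rad/s): [2.57, 2.57, 3.14, 3.14, 3.14, 3.14].

## Interface

Orientations are given as a unit quaternion [w, x, y, z].
In Python, from plant import bot gives the robot as it stands.
- The arm moves only by the tool arm_command, never from a script. Its arguments are lists of equal length, an entry for each row: "fingers": the closure, from -1 (fully open) to 1 (shut); "xyz": the shift along the tool's x, y, z in mm, a list of three; "delta_rot": the turn, a rotation vector about the tool's x, y, z in degrees, a list of three. In form: {"fingers": [fingers, ...], "xyz": [[tx, ty, tz], ...], "delta_rot": [[rx, ry, rz], ...]}. A call has 1 to 20 rows; each row shifts and turns the commanded pose from where the row before left it, along the tool's axes as they then stand; what a row does not reach is not made up. A row lasts 1/10 s, in which the tool goes at most 50 mm and 8.59 degrees, less where a joint would pass 70% of its speed; a pose out of reach is approached as far as the arm can. A call is refused whole if a number of a shift passes 50 or a number of a turn 8.59, either way. A call with a gripper value outside its range is refused whole. The fingers move at their own pace and stop on an object; "squeeze" is the grip in N (left out, the last holds). Time passes only in rows, so rows that do not move let the fingers close. It gives the time, the measured TCP pose, the force, the opening and the grip force at its end, in the units of the state.
- bot.sense(): the state, without advancing time (a new reading comes with each control period).
- bot.grab_frame(name): name is "side" or "top" or "wrist"; returns (picture, depth): 400x640x3 uint8, red, green, blue; 400x640 float32, m along the optical axis (not along the pixel's ray), 0 where there is no reading.
- bot.camera_params(name): a dict with "fov_y" (degrees; the focal length in pixels is half the picture's height over the tangent of half this angle, whatever the lens; pixels are square), "cx", "cy" (the principal point, pixels), "pose" (4x4, takes a point from camera to world coordinates); the wrist camera has in their place "tool_from_camera" (4x4, takes a point from camera to tool coordinates, whose origin is the TCP and whose axes are the flange's). Camera axes: x right, y up, looking along -z (the intrinsics and any distortion apply to the point x, -y, -z); pixel columns grow to the right and rows downward; lengths in m; the calibration is good to about 2 mm. A picture is of the moment at which its call begins: read the wrist's pose just before it. camera_params takes no time and is no camera call.
- bot.finish_job(): hands the job in; it is judged then, once.
Trained networks look in the newest picture that a camera, given by its name, has taken for a name from the list of things; names that differ only in an ending like _2 or _b are one class to them, and where a whole thing is asked for, a point or a joint stands for the part that bears it (a point fixed in the world has none). Each returns a list of dicts, best first, with "score" (0 to 1); they miss things now and then, are a little off and sometimes report something else, mostly with a low value. They report only what shows in the picture. A call takes as long as a camera call.
- bot.find_in(camera, label): "at" ([x, y, z] in m, in the coordinates of the camera as it stood for that picture, good to about 4 mm: the middle of the surface that is visible of it).
- bot.pinpoint(camera, label): "at" ([x, y, z] in m, in the coordinates of the camera as it stood for that picture, good to about 4 mm: a listed point, or the origin of a listed thing).
The state is a dict: "time": time; "joint_positions": joint angles; "joint_vel": joint speeds; "joint_efforts": joint torques, N m; "ee_pos": TCP position; "orientation": TCP orientation; "force": force on the tool from outside, world axes, zero at the start; "torque": the same for the moment, N m; "width": finger opening in m; "grip_force": force on a finger pad.
Only numpy, scipy, OpenCV 4.12 (cv2) and the standard library are available. Lean on these libraries where they do the work, as an engineer would, in place of code of your own. Each camera call takes 0.05 s, during which the arm holds its last target. There are 200 camera calls.

## Task

The phone stand over the sketchbook is too high: shorten its telescoping column by one hole. Press the sprung button on top of the head so that the latch pin lets go and the column starts down, then bring it down to the next hole, the upper one of the preset plate, until the pin snaps in and the button is fully up again. Never force the column against the latch pin, and leave the stand and the things around it where they are.

Things in the scene. Friction and masses are not known exactly. Their poses are not given: they have to be found in the camera images.
- stand: Overhead phone stand, loose, 3 kg. Steel base 150x170x12 mm; upright square aluminium tube, 32 mm, to 128 mm height, black collar to 140 mm; in it slides a 25 mm steel mast with the head. Origin: on the table under the column's axis, z up. Latch holes (10 mm) in the tube's -x face: the top one, and two in a preset plate clamped below it, at a different height each time. The phone's arm points to -y.
- button_top (a point): Centre of the top of the push button: grey disc 21 mm across on top of the head, 9 mm proud of it, 277 mm above the table at the start. It goes 7 mm straight down against a spring (3 N at first, 6.5 N at the bottom) and so draws in the latch pin, which clears its hole after about 5 mm.
- head_grip (a point): On the column's axis, in the head, 16 mm below its top face (252 mm above the table at the start). The head is an upright black block, 38 mm along the stand's x, 36 mm along its y, 60 mm high; its sides are free all round over the upper 35 mm, the arm leaves it below that. Axes as the stand's.
- stand_mast (a joint): How far the mast has gone down into the tube, m: 0 in the top hole (start). The next hole down, in the preset plate, comes after 0.025 to 0.039; another one 0.026 below that. Out of a hole the mast stays where it is left; sliding it down takes about 10 N (8 to 12). With the pin in a hole it is stopped hard.
- stand_button (a joint): How far the button is pressed, m: 0 fully up (pin out in a hole), 0.007 down. Let go between holes, the pin rubs on the tube's wall and the button stays about 4.5 mm down; slid on like that, the pin snaps out by itself at the next hole and the button rises. Held down, it lets the pin pass holes by.
- stand_pin: The latch pin: sprung steel pin, 8 mm across, carried by the mast 169 mm below the top of the button; its tip shows in the hole in the tube's -x face. It may bear 16 N up or down, no more (about 25 N of push on the head). Origin: on the pin, inside the tube. Axes as the stand's.
- sketchbook: Open sketchbook, 162 x 222 x 21 mm, lying under the phone. Origin: middle of its underside. Leave it.
- dropper_bottle: Small bottle with black cap, 22 x 22 x 67 mm, standing near the base. Origin: middle of its underside. Leave it.
- mint_tin: Small oblong tin, 36 x 64 x 17 mm, near the base. Origin: middle of its underside. Leave it.
- latte_bowl: White bowl, 128 mm across, 59 mm high, to the right of the sketchbook. Origin: middle of its underside. Leave it.
- phone_top (a point): Centre of the phone's top face, 180 mm from the column's axis on the stand's -y side, 241 mm above the table at the start. The phone (83 mm along x, 157 mm along y, 12 mm thick) lies screen up in a black cradle with jaws 4 mm higher, above the sketchbook, fixed to the head.

How it is judged:
By the outcome, as a careful person would: the job done as asked, in the order asked, and still so for the second after the job is handed in, with the robot touching nothing.
It also fails if it takes over 48 s, if anything falls off the work surface, if the arm or the gripper's body presses on something with over 40 N, if the wrist force passes 120 N, or if a joint passes its speed limit or range.

## Working session

There is one attempt and no reset: what is moved stays moved. The work goes in short steps, Python scripts to look and compute and a tool call to move; the robot and the scene stay as the last step left them, time stands still between calls to the robot, and variables do not carry over. Pictures are saved under pics/ and viewed, at most 10 in all, crops included, and the job is handed in when it is done.

Besides the shell and the picture viewer there is one more tool, called after "Request:" as name(argument=value, ...), one argument or row to a line, values as JSON. arm_command: Moves the arm, as the interface text tells. Its arguments: {"type":"object","properties":{"fingers":{"type":"array"},"xyz":{"type":"array"},"delta_rot":{"type":"array"},"squeeze":{"type":"number"}},"required":["fingers","xyz","delta_rot"]}

```bash
mkdir -p pics
cat > h.py <<'E'
import numpy as np, cv2
from plant import bot
from scipy.spatial.transform import Rotation as R
def Tcam(n):
    p=bot.camera_params(n)
    if n!='wrist': return np.array(p['pose'])
    s=bot.sense(); T=np.eye(4); q=s['orientation']
    T[:3,:3]=R.from_quat([q[1],q[2],q[3],q[0]]).as_matrix(); T[:3,3]=s['ee_pos']
    return T@np.array(p['tool_from_camera'])
def w(T,a): return (T@np.r_[a,1])[:3]
def cloud(n,T,d):
    p=bot.camera_params(n); f=200/np.tan(np.radians(p['fov_y'])/2)
    v,u=np.mgrid[:400,:640]
    c=np.stack([(u-p['cx'])*d/f,-(v-p['cy'])*d/f,-d],-1)
    return c@T[:3,:3].T+T[:3,3]
E
python3 - <<'E'
from h import *
s=bot.sense(); print(s)
for n in ['side','top']:
    T=Tcam(n); im,d=bot.grab_frame(n); cv2.imwrite(f'pics/{n}0.png',im[...,::-1]); np.save(f'{n}0.npy',d)
    print(n,{k:v for k,v in bot.camera_params(n).items()})
    for l in ['button_top','head_grip','stand','stand_pin','phone_top','dropper_bottle','mint_tin']:
        print(l,[(round(r['score'],2),w(T,r['at']).round(4)) for r in bot.pinpoint(n,l)[:2]])
print(bot.sense()['time'])
E
```

```text
{'time': 0.0, 'joint_positions': array([ 1.14110773e+00,  2.64744506e-01,  1.60533984e+00,  2.98201622e-07,
        1.27370970e+00, -3.69130544e-02]), 'joint_vel': array([-4.29201247e-04,  3.61991396e-05, -1.02496668e-03,  5.11477267e-05,
        3.27997515e-04,  1.09176243e-03]), 'joint_efforts': array([-2.32882710e-03, -5.02119470e+01, -3.56864870e+01,  7.24459905e-02,
        2.94537877e-02, -1.35129676e-04]), 'ee_pos': array([0.2581356 , 0.62308603, 0.30141213]), 'orientation': array([-2.54609110e-04,  1.95127742e-01,  9.80777219e-01, -1.07084508e-03]), 'force': array([-0.10805704, -0.04862332, -0.43523519]), 'torque': array([-0.03007285, -0.03576505, -0.00416477]), 'grip_force': 0.0, 'width': 0.08852088907002945}
side {'fov_y': 43.80331420038635, 'cx': 320.6123399668163, 'cy': 196.48680515464366, 'pose': array([[ 0.99550855,  0.06559566, -0.06826371,  0.43606975],
       [-0.09057113,  0.44997365, -0.88843716, -1.47825525],
       [-0.02756075,  0.89062951,  0.45389369,  0.9263649 ],
       [ 0.        ,  0.        ,  0.        ,  1.        ]])}
button_top []
head_grip [(0.55, a
[... 383 characters left out ...]
v_y': 56.076393744086744, 'cx': 314.2883963690616, 'cy': 201.02607047416177, 'pose': array([[-0.02036833,  0.98863153, -0.14897255,  0.38237354],
       [-0.99977121, -0.01916713,  0.00949461, -0.01584584],
       [ 0.0065313 ,  0.14913186,  0.98879575,  1.30265485],
       [ 0.        ,  0.        ,  0.        ,  1.        ]])}
button_top [(0.61, array([0.54  , 0.2103, 0.2794]))]
head_grip [(0.93, array([0.5354, 0.2092, 0.2489]))]
stand [(0.57, array([0.5349, 0.2106, 0.0007]))]
stand_pin []
phone_top [(0.71, array([0.6045, 0.0404, 0.238 ])), (0.4, array([0.5403, 0.2073, 0.2797]))]
dropper_bottle [(0.55, array([0.495 , 0.3257, 0.007 ]))]
mint_tin [(0.67, array([0.6488, 0.3057, 0.0044]))]
0.8
```

View pictures.

View pics/side0.png

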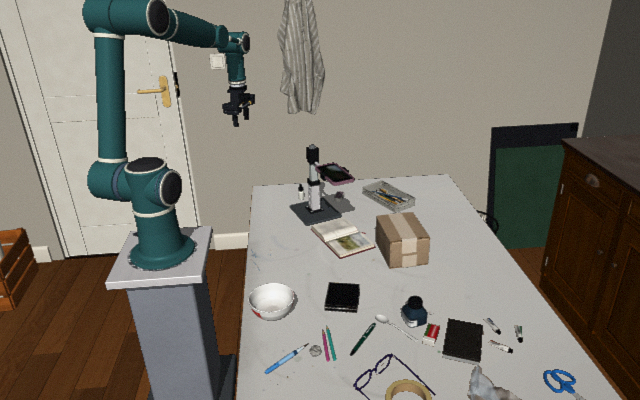

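View pics/top0.png

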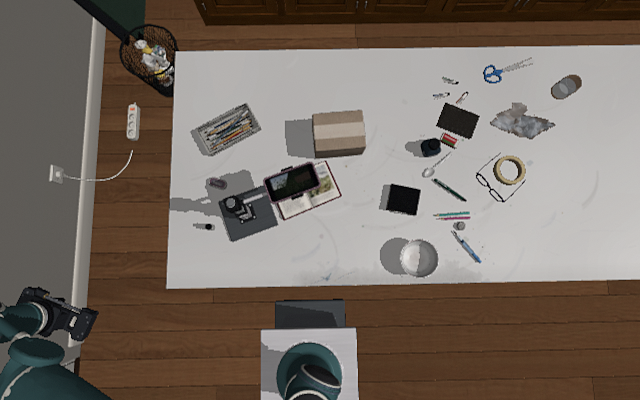

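Run:
```python
from h import *
for n in ['top','side']:
    P=cloud(n,Tcam(n),np.load(f'{n}0.npy')).reshape(-1,3)
    near=np.hypot(P[:,0]-.539,P[:,1]-.211)<.04
    for lo,hi in [(.272,.285),(.262,.272)]:
        q=P[near&(P[:,2]>lo)&(P[:,2]<hi)]
        if len(q)>5: print(n,lo,len(q),q.mean(0).round(4),cv2.minAreaRect((q[:,:2]*1000).astype('f4')))
    q=P[(np.hypot(P[:,0]-.602,P[:,1]-.041)<.1)&(P[:,2]>.225)&(P[:,2]<.25)]
    print('phone',len(q),cv2.minAreaRect((q[:,:2]*1000).astype('f4')),np.median(q[:,2]))
```

```text
top 0.272 52 [0.5369 0.2065 0.2772] ((536.7637329101562, 207.11129760742188), (32.640655517578125, 19.133968353271484), 32.462608337402344)
top 0.262 125 [0.536  0.2059 0.2683] ((536.967041015625, 206.7735595703125), (37.8400764465332, 36.70950698852539), 23.506759643554688)
phone 1566 ((593.3995971679688, 48.646240234375), (92.52201843261719, 179.4913787841797), 18.912120819091797) 0.2405084243992217
side 0.272 18 [0.5386 0.2039 0.2757] ((540.912109375, 204.32034301757812), (16.502826690673828, 22.121501922607422), 24.468421936035156)
side 0.262 44 [0.5392 0.1981 0.2665] ((539.9053955078125, 203.17904663085938), (38.32367706298828, 31.642066955566406), 18.16036033630371)
phone 599 ((599.1929931640625, 38.67235565185547), (95.04670715332031, 163.33274841308594), 20.519588470458984) 0.2389676090984728
```

Request:
arm_command(
  fingers=[-1, -1, -1, -1, -1, -1, -1, -1, -1, -1, -1, -1, -1, -1, -1, -1, -1, -1, -1, -1],
  xyz=[
    [-30, -20, -20],
    [-30, -20, -20],
    [-30, -20, -20],
    [-35, -23, -20],
    [-35, -23, -20],
    [-35, -23, -20],
    [-37, -25, 0],
    [-37, -25, 0],
    [-37, -25, 0],
    [-37, -25, 0],
    [-37, -25, 0],
    [-37, -24, 0],
    [0, 0, 0],
    [0, 0, 0],
    [0, 0, 0],
    [0, 0, 0],
    [0, 0, 0],
    [0, 0, 0],
    [0, 0, 0],
    [0, 0, 0],
  ],
  delta_rot=[
    [0, 0, 0],
    [0, 0, 0],
    [0, 0, 0],
    [0, 0, 0],
    [0, 0, 0],
    [0, 0, 0],
    [0, 0, 0],
    [0, 0, 0],
    [0, 0, 0],
    [0, 0, 0],
    [0, 0, 0],
    [0, 0, 0],
    [0, 0, 7.9],
    [0, 0, 7.9],
    [0, 0, 7.9],
    [0, 0, 7.9],
    [0, 0, 7.9],
    [0, 0, 7.9],
    [0, 0, 0],
    [0, 0, 0],
  ],
)

```text
time: 2.8
ee_pos: [0.5372, 0.2071, 0.4228]
orientation: [0.0, 0.572, 0.821, 0.0]
force: [-0.6, 0.6, -1.0]
width: 0.088
grip_force: 0.0
```

```bash
cat > m.py <<'E'
from h import *
import sys
tag=sys.argv[1]
s=bot.sense(); print(s['time'],s['ee_pos'].round(4),s['orientation'].round(4),s['force'].round(2),s['width'])
n='wrist';T=Tcam(n); im,d=bot.grab_frame(n); cv2.imwrite(f'pics/w{tag}.png',im[...,::-1]); np.save(f'w{tag}.npy',d)
for l in ['button_top','head_grip','stand','phone_top']:
    print(l,[(round(r['score'],2),w(T,r['at']).round(4)) for r in bot.pinpoint(n,l)[:2]])
P=cloud(n,T,d).reshape(-1,3); ok=d.ravel()>0
near=ok&(np.hypot(P[:,0]-.538,P[:,1]-.208)<.04)
dz=float(sys.argv[2])
for lo,hi in [(.272,.285),(.263,.272)]:
    q=P[near&(P[:,2]>lo-dz)&(P[:,2]<hi-dz)]
    if len(q)>5: print(lo,len(q),q.mean(0).round(4),np.median(q[:,2]),cv2.minAreaRect((q[:,:2]*1000).astype('f4')))
E
python3 m.py 1 0
```

```text
2.8 [0.5372 0.2071 0.4228] [0.     0.5716 0.8206 0.    ] [-0.63  0.57 -0.99] 0.08799838902048021
button_top [(0.89, array([0.5358, 0.2086, 0.2727]))]
head_grip [(0.87, array([0.5381, 0.2099, 0.2531]))]
stand [(0.72, array([ 0.5372,  0.2047, -0.0007])), (0.54, array([0.5361, 0.2091, 0.2523]))]
phone_top [(0.67, array([0.5968, 0.0351, 0.2434]))]
0.272 648 [0.5384 0.2091 0.2763] 0.27644799030627526 ((538.6261596679688, 208.40171813964844), (20.17897605895996, 20.13862419128418), 35.931251525878906)
0.263 1682 [0.5377 0.211  0.2671] 0.2673370762666074 ((538.6636962890625, 208.70315551757812), (37.909332275390625, 35.76460266113281), 19.033227920532227)
```

Request:
arm_command(
  fingers=[1, 1, 1, 1, 1, 1, 1, 1, 1, 1, 1, 1],
  xyz=[
    [1, 2, 0],
    [0, 0, 10],
    [0, 0, 10],
    [0, 0, 10],
    [0, 0, 10],
    [0, 0, 10],
    [0, 0, 10],
    [0, 0, 8],
    [0, 0, 3],
    [0, 0, 0],
    [0, 0, 0],
    [0, 0, 0],
  ],
  delta_rot=[
    [0, 0, 1.3],
    [0, 0, 0],
    [0, 0, 0],
    [0, 0, 0],
    [0, 0, 0],
    [0, 0, 0],
    [0, 0, 0],
    [0, 0, 0],
    [0, 0, 0],
    [0, 0, 0],
    [0, 0, 0],
    [0, 0, 0],
  ],
)

```text
time: 4.25
ee_pos: [0.539, 0.2089, 0.3524]
orientation: [0.0, 0.582, 0.813, 0.001]
force: [-0.7, -0.4, 0.2]
width: 0.0002
grip_force: 0.0
```

```bash
python3 m.py 2 0; python3 -c "
import cv2;a=cv2.imread('pics/w2.png');cv2.imwrite('pics/w2b.png',a)"
```

```text
4.25 [0.539  0.2089 0.3524] [3.000e-04 5.822e-01 8.131e-01 5.000e-04] [-0.71 -0.41  0.18] 0.0001517497988296538
button_top [(0.58, array([0.5381, 0.2107, 0.277 ]))]
head_grip [(0.9, array([0.5376, 0.2091, 0.2491]))]
stand [(0.81, array([ 0.5368,  0.2032, -0.0022]))]
phone_top [(0.45, array([0.6467, 0.3116, 0.0023]))]
0.272 333 [0.5364 0.2155 0.2756] 0.2759948075024762 ((536.6199951171875, 215.02035522460938), (18.636337280273438, 7.5201921463012695), 19.01959991455078)
0.263 1975 [0.5349 0.2183 0.267 ] 0.2672147233724641 ((536.8275756835938, 212.89111328125), (37.912193298339844, 27.05809783935547), 20.682048797607422)
```

View pics/w2.png

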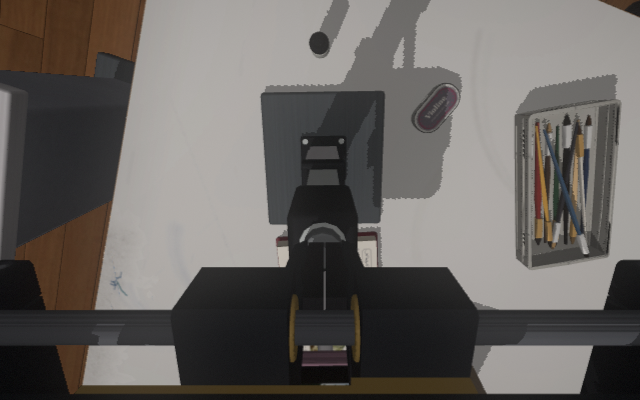

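The image shows the closed fingertips (seam at column 325) centred over the grey button (column 323, row 232), with the head square to the fingers. The gap is about 11 mm.

Request:
arm_command(
  fingers=[1, 1, 1, 1, 1, 1, 1],
  xyz=[
    [0, 0, 4],
    [0, 0, 4],
    [0, 0, 2],
    [0, 0, 2],
    [0, 0, 2],
    [0, 0, 0],
    [0, 0, 0],
  ],
  delta_rot=[
    [0, 0, 0],
    [0, 0, 0],
    [0, 0, 0],
    [0, 0, 0],
    [0, 0, 0],
    [0, 0, 0],
    [0, 0, 0],
  ],
)

```text
time: 5.2
ee_pos: [0.5385, 0.2087, 0.3381]
orientation: [-0.0, 0.582, 0.813, -0.0]
force: [-3.1, -1.5, 4.6]
width: 0.0004
grip_force: 2.2
```

Request:
arm_command(
  fingers=[1, 1, 1, 1, 1, 1],
  xyz=[
    [0, 0, 1],
    [0, 0, 1],
    [0, 0, 1],
    [0, 0, 1],
    [0, 0, 1],
    [0, 0, 0],
  ],
  delta_rot=[
    [0, 0, 0],
    [0, 0, 0],
    [0, 0, 0],
    [0, 0, 0],
    [0, 0, 0],
    [0, 0, 0],
  ],
)

```text
time: 5.8
ee_pos: [0.5386, 0.2087, 0.3336]
orientation: [0.0, 0.582, 0.813, 0.0]
force: [-4.9, -1.5, 7.8]
width: 0.0004
grip_force: 3.9
```

Request:
arm_command(
  fingers=[1, 1, 1, 1, 1, 1, 1, 1, 1],
  xyz=[
    [0, 0, 1],
    [0, 0, 1],
    [0, 0, 1],
    [0, 0, 1],
    [0, 0, 1],
    [0, 0, 1],
    [0, 0, 1],
    [0, 0, 1],
    [0, 0, 0],
  ],
  delta_rot=[
    [0, 0, 0],
    [0, 0, 0],
    [0, 0, 0],
    [0, 0, 0],
    [0, 0, 0],
    [0, 0, 0],
    [0, 0, 0],
    [0, 0, 0],
    [0, 0, 0],
  ],
)

```text
time: 6.7
ee_pos: [0.5386, 0.2087, 0.3258]
orientation: [0.0, 0.582, 0.813, 0.0]
force: [-3.9, -1.2, 8.5]
width: 0.0005
grip_force: 4.2
```

Request:
arm_command(
  fingers=[1, 1, 1, 1, 0.364, 0.364, 0.364, 0.364, 0.364],
  xyz=[
    [0, 0, -3],
    [0, 0, -7],
    [0, 0, -20],
    [0, 0, -30],
    [0, 0, -30],
    [0, 0, 0],
    [0, 0, 0],
    [0, 0, 0],
    [0, 0, 0],
  ],
  delta_rot=[
    [0, 0, 0],
    [0, 0, 0],
    [0, 0, 0],
    [0, 0, 0],
    [0, 0, 0],
    [0, 0, 0],
    [0, 0, 0],
    [0, 0, 0],
    [0, 0, 0],
  ],
)

```text
time: 7.6
ee_pos: [0.5383, 0.2086, 0.4125]
orientation: [-0.001, 0.582, 0.813, -0.001]
force: [-0.3, 0.3, -0.6]
width: 0.0278
grip_force: 0.0
```

```bash
python3 m.py 3 0.008
python3 - <<'E'
from h import *
s=bot.sense()
P=cloud('wrist',Tcam('wrist'),np.load('w3.npy')).reshape(-1,3)
q=P[(np.hypot(P[:,0]-.5386,P[:,1]-.2086)<.03)&(P[:,2]>.24)&(P[:,2]<.29)]
h,e=np.histogram(q[:,2],np.arange(.24,.29,.001)); print([(round(a,3),b) for a,b in zip(e,h) if b>20])
b=q[np.hypot(q[:,0]-.5386,q[:,1]-.2086)<.008];print('button',np.median(b[:,2]),len(b))
c=q[(np.hypot(q[:,0]-.5386,q[:,1]-.2086)>.013)&(q[:,2]>.255)];print('head',np.median(c[:,2]),len(c))
E
```

```text
7.6 [0.5383 0.2086 0.4125] [-0.0009  0.5822  0.813  -0.0013] [-0.31  0.28 -0.57] 0.02779725506864197
button_top [(0.56, array([0.5378, 0.2114, 0.2629]))]
head_grip []
stand [(0.97, array([ 5.354e-01,  2.043e-01, -2.000e-04]))]
phone_top [(0.9, array([0.5975, 0.0351, 0.2346]))]
0.272 359 [0.5386 0.2083 0.2646] 0.2645174980818018 ((538.6448974609375, 208.34474182128906), (18.734451293945312, 18.980701446533203), 63.09836959838867)
0.263 1955 [0.538  0.2103 0.2591] 0.258853944006727 ((538.5599975585938, 208.27528381347656), (37.4733772277832, 36.0757942199707), 19.58280372619629)
[(np.float64(0.241), np.int64(21)), (np.float64(0.248), np.int64(21)), (np.float64(0.25), np.int64(22)), (np.float64(0.253), np.int64(21)), (np.float64(0.255), np.int64(24)), (np.float64(0.256), np.int64(52)), (np.float64(0.257), np.int64(88)), (np.float64(0.258), np.int64(155)), (np.float64(0.259), np.int64(456)), (np.float64(0.26), np.int64(649)), (np.float64(0.261), np.int64(290)), (np.float64(0.262), np.int64(27)), (np.float64(0.263), np.int64(28)), (np.float64(0.264), np.int64(89)), (np.float64(0.265), np.int64(305)), (np.float64(0.266), np.int64(178))]
button 0.26579726724263875 372
head 0.2599453822041956 1406
```

View pics/w3.png

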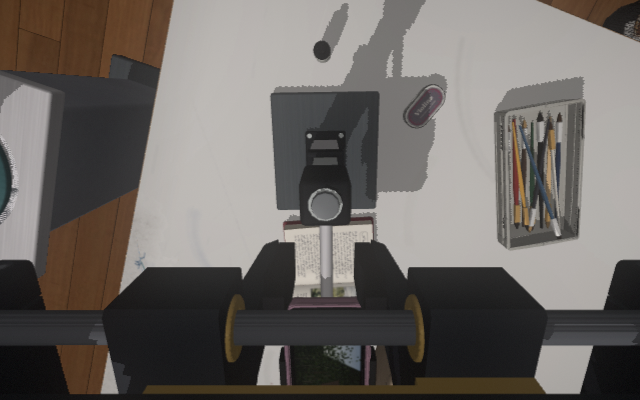

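The fingers straddle the button symmetrically (button at 325,204; tips at 270 and 375). The head is about 8 mm down, the button is about 5 mm down with its pin rubbing, and the stand has not moved. Next I push down on the rim of the head.

Request:
arm_command(
  fingers=[0.364, 0.364, 0.364, 0.364, 0.364, 0.364, 0.364, 0.364, 0.364, 0.364, 0.364, 0.364],
  xyz=[
    [0, 0, 20],
    [0, 0, 20],
    [0, 0, 20],
    [0, 0, 15],
    [0, 0, 4],
    [0, 0, 2],
    [0, 0, 2],
    [0, 0, 1],
    [0, 0, 1],
    [0, 0, 1],
    [0, 0, 1],
    [0, 0, 0],
  ],
  delta_rot=[
    [0, 0, 0],
    [0, 0, 0],
    [0, 0, 0],
    [0, 0, 0],
    [0, 0, 0],
    [0, 0, 0],
    [0, 0, 0],
    [0, 0, 0],
    [0, 0, 0],
    [0, 0, 0],
    [0, 0, 0],
    [0, 0, 0],
  ],
)

```text
time: 9.05
ee_pos: [0.5387, 0.2088, 0.3277]
orientation: [0.0, 0.582, 0.813, -0.0]
force: [0.3, 0.3, -1.0]
width: 0.0278
grip_force: 0.0
```

Request:
arm_command(
  fingers=[0.364, 0.364, 0.364, 0.364, 0.364, 0.364, 0.364],
  xyz=[
    [0, 0, 1],
    [0, 0, 1],
    [0, 0, 1],
    [0, 0, 1],
    [0, 0, 1],
    [0, 0, 1],
    [0, 0, 0],
  ],
  delta_rot=[
    [0, 0, 0],
    [0, 0, 0],
    [0, 0, 0],
    [0, 0, 0],
    [0, 0, 0],
    [0, 0, 0],
    [0, 0, 0],
  ],
)

```text
time: 9.75
ee_pos: [0.5388, 0.2088, 0.3237]
orientation: [0.0, 0.582, 0.813, 0.0]
force: [-3.5, -1.1, 7.8]
width: 0.0279
grip_force: 4.0
```

Request:
arm_command(
  fingers=[0.364, 0.364, 0.364, 0.364, 0.364, 0.364, 0.364, 0.364, 0.364, 0.364],
  xyz=[
    [0, 0, 1],
    [0, 0, 1],
    [0, 0, 1],
    [0, 0, 1],
    [0, 0, 1],
    [0, 0, 1],
    [0, 0, 1],
    [0, 0, 1],
    [0, 0, 1],
    [0, 0, 1],
  ],
  delta_rot=[
    [0, 0, 0],
    [0, 0, 0],
    [0, 0, 0],
    [0, 0, 0],
    [0, 0, 0],
    [0, 0, 0],
    [0, 0, 0],
    [0, 0, 0],
    [0, 0, 0],
    [0, 0, 0],
  ],
)

```text
time: 10.75
ee_pos: [0.5387, 0.2088, 0.3147]
orientation: [0.0, 0.582, 0.813, 0.001]
force: [-5.4, -1.5, 12.7]
width: 0.0282
grip_force: 6.1
```

Request:
arm_command(
  fingers=[0.364, 0.364, 0.364, 0.364, 0.364],
  xyz=[
    [0, 0, 1],
    [0, 0, 1],
    [0, 0, 1],
    [0, 0, 1],
    [0, 0, 1],
  ],
  delta_rot=[
    [0, 0, 0],
    [0, 0, 0],
    [0, 0, 0],
    [0, 0, 0],
    [0, 0, 0],
  ],
)

```text
time: 11.25
ee_pos: [0.5387, 0.2088, 0.3097]
orientation: [0.0, 0.582, 0.813, 0.001]
force: [-5.4, -1.2, 12.1]
width: 0.028
grip_force: 6.1
```

Request:
arm_command(
  fingers=[0.364, 0.364, 0.364],
  xyz=[
    [0, 0, 1],
    [0, 0, 1],
    [0, 0, 0],
  ],
  delta_rot=[
    [0, 0, 0],
    [0, 0, 0],
    [0, 0, 0],
  ],
)

```text
time: 11.55
ee_pos: [0.5387, 0.2088, 0.3075]
orientation: [0.0, 0.582, 0.813, 0.001]
force: [-5.0, -1.3, 10.6]
width: 0.0281
grip_force: 5.6
```

Request:
arm_command(
  fingers=[0.364, 0.364, 0.364],
  xyz=[
    [0, 0, 1],
    [0, 0, 1],
    [0, 0, 0],
  ],
  delta_rot=[
    [0, 0, 0],
    [0, 0, 0],
    [0, 0, 0],
  ],
)

```text
time: 11.85
ee_pos: [0.5387, 0.2088, 0.3054]
orientation: [0.0, 0.582, 0.813, 0.001]
force: [-4.4, -1.5, 10.7]
width: 0.028
grip_force: 5.6
```

Request:
arm_command(
  fingers=[0.364, 0.364, 0.364],
  xyz=[
    [0, 0, 1],
    [0, 0, 1],
    [0, 0, 0],
  ],
  delta_rot=[
    [0, 0, 0],
    [0, 0, 0],
    [0, 0, 0],
  ],
)

```text
time: 12.15
ee_pos: [0.5387, 0.2088, 0.3034]
orientation: [0.0, 0.582, 0.813, 0.001]
force: [-4.7, -1.7, 10.8]
width: 0.0279
grip_force: 5.5
```

Request:
arm_command(
  fingers=[0.364, 0.364, 0.364],
  xyz=[
    [0, 0, 1],
    [0, 0, 1],
    [0, 0, 0],
  ],
  delta_rot=[
    [0, 0, 0],
    [0, 0, 0],
    [0, 0, 0],
  ],
)

```text
time: 12.45
ee_pos: [0.5387, 0.2088, 0.3014]
orientation: [0.0, 0.582, 0.813, 0.0]
force: [-5.1, -1.1, 11.1]
width: 0.0283
grip_force: 5.5
```

Request:
arm_command(
  fingers=[0.364, 0.364, 0.364],
  xyz=[
    [0, 0, 1],
    [0, 0, 1],
    [0, 0, 0],
  ],
  delta_rot=[
    [0, 0, 0],
    [0, 0, 0],
    [0, 0, 0],
  ],
)

```text
time: 12.75
ee_pos: [0.5387, 0.2088, 0.2992]
orientation: [0.0, 0.582, 0.813, 0.0]
force: [-4.6, -2.1, 10.2]
width: 0.0279
grip_force: 5.2
```

Request:
arm_command(
  fingers=[0.364, 0.364, 0.364],
  xyz=[
    [0, 0, 1],
    [0, 0, 1],
    [0, 0, 0],
  ],
  delta_rot=[
    [0, 0, 0],
    [0, 0, 0],
    [0, 0, 0],
  ],
)

```text
time: 13.05
ee_pos: [0.5387, 0.2088, 0.2967]
orientation: [0.0, 0.582, 0.813, 0.0]
force: [-3.7, -0.8, 8.7]
width: 0.0281
grip_force: 4.3
```

Request:
arm_command(
  fingers=[0.364, 0.364, 0.364],
  xyz=[
    [0, 0, 1],
    [0, 0, 0.5],
    [0, 0, 0],
  ],
  delta_rot=[
    [0, 0, 0],
    [0, 0, 0],
    [0, 0, 0],
  ],
)

```text
time: 13.35
ee_pos: [0.5388, 0.2088, 0.2962]
orientation: [0.0, 0.582, 0.813, 0.001]
force: [-5.2, -1.4, 13.1]
width: 0.0279
grip_force: 6.2
```

The column moved only 0.5 mm of the 1.5 mm commanded and the force rose, so it has probably latched. I'll back off and check.

Request:
arm_command(
  fingers=[0.364, 0.364, 0.364, 0.364, 0.364, 0.364, 0.364, 0.364, 0.364],
  xyz=[
    [0, 0, -2],
    [0, 0, -4],
    [0, 0, -10],
    [0, 0, -25],
    [0, 0, -30],
    [0, 0, -30],
    [0, 0, 0],
    [0, 0, 0],
    [0, 0, 0],
  ],
  delta_rot=[
    [0, 0, 0],
    [0, 0, 0],
    [0, 0, 0],
    [0, 0, 0],
    [0, 0, 0],
    [0, 0, 0],
    [0, 0, 0],
    [0, 0, 0],
    [0, 0, 0],
  ],
)

```text
time: 14.25
ee_pos: [0.5382, 0.2086, 0.3927]
orientation: [-0.001, 0.582, 0.813, -0.001]
force: [0.5, -0.2, -0.2]
width: 0.0283
grip_force: 0.0
```

```bash
python3 m.py 4 0.0355
python3 - <<'E'
from h import *
P=cloud('wrist',Tcam('wrist'),np.load('w4.npy')).reshape(-1,3)
r=np.hypot(P[:,0]-.5386,P[:,1]-.2086); z=P[:,2]
q=z[(r<.008)&(z>.21)&(z<.26)];print('button',np.median(q),len(q))
q=z[(r>.012)&(r<.018)&(z>.22)&(z<.26)];print('head',np.median(q),len(q))
n='top';T=Tcam(n);bot.grab_frame(n)
for l in ['dropper_bottle','mint_tin','stand']:
    print(l,[(round(r['score'],2),w(T,r['at']).round(4)) for r in bot.pinpoint(n,l)[:2]])
E
```

```text
14.25 [0.5382 0.2086 0.3927] [-7.000e-04  5.822e-01  8.131e-01 -1.000e-03] [ 0.47 -0.16 -0.22] 0.028294103032724355
button_top [(0.94, array([0.5401, 0.2122, 0.24  ]))]
head_grip [(0.9, array([0.5398, 0.2074, 0.2164])), (0.51, array([0.5404, 0.2068, 0.2377]))]
stand [(0.87, array([ 0.5356,  0.2065, -0.0041]))]
phone_top [(0.59, array([0.5966, 0.036 , 0.2065]))]
0.272 607 [0.5385 0.2091 0.2401] 0.24018475093664415 ((538.6359252929688, 208.66200256347656), (19.909488677978516, 19.79942512512207), 64.14239501953125)
0.263 1572 [0.5379 0.2107 0.231 ] 0.23107085071465996 ((538.4026489257812, 208.498291015625), (37.12417984008789, 35.708763122558594), 20.05072021484375)
button 0.24063147941808324 362
head 0.2313475504102515 946
dropper_bottle [(0.36, array([0.4939, 0.3287, 0.0039]))]
mint_tin []
stand [(0.88, array([0.5363, 0.2102, 0.0044]))]
```

View pics/w4.png

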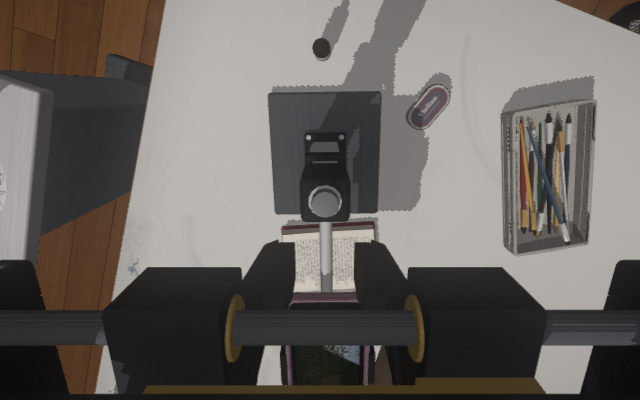

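The head has gone down 36 mm, which is within the 25–39 mm expected. The button at (325,201) stands 9.2 mm proud, so it is fully up and the pin is in. The stand and the things around it have not moved, so I'm handing in.

```bash
python3 -c "
from plant import bot; print(bot.finish_job())"
```

```text
the job is handed in; nothing more can be done
None
```

The job is handed in: the column is down about 36 mm and latched in the upper hole of the preset plate, the button is fully up again, and the stand, bottle and tin stayed where they were.

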